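# Load the glaze test cups in reverse order

### The arm

A 6-joint arm with a two-finger parallel gripper is mounted at the origin on a cart in front of the work surface, level with it; the furniture and walls round the work are solid. World frame = base frame: x ahead of the robot, y to its left, z up, the work surface at z = 0. Lengths are in m, angles in degrees, forces in N, time in s.
With the tool pointing down it reaches from about 0.25 to 0.725 m from the base axis. Payload 9.7 kg.
Tool frame: the origin (TCP) lies at the very end of the fingers, on their centre line; the grasp point (between the pads) lies grasp_offset behind it (grasp_offset is the distance from the TCP to the grasp point, in m); z points along the fingers, y is the line along which they close (so a half turn about z gives the same grasp; the last joint's range is limited). The gripper opens to 85 mm and grips with 20 to 120 N. Pads are 22 mm wide; open, the fingers measure 114 mm over their backs; the gripper's body (76 mm by 85 mm) begins 54 mm behind the grasp point. The pads swing forward as they close: fully open they stand 13 mm farther back than shut.
Start: joints at [-71.906, 4.979, 10.078, 95.1, 0, 90], TCP at [0.171, -0.523, 0.231] pointing down, gripper open.
Joint ranges: [-179.16, 179.16], [-48.56, 103.87], [-65.8, 70.77], [-126.05, 130.52], [-82.76, 87.17], [-180, 180]. Speed limits (degrees/s): [127.2, 127.2, 147.25, 180, 180, 180].

### API

Orientations are given as [roll, pitch, yaw] about the fixed x, y, z axes, in that order (R = Rz(yaw) Ry(pitch) Rx(roll)).
In Python, from workcell import get_obs, camera, calibration, job_done, recognise, cut_out, mark_of, grasp_offset gives the robot as it stands.
- The arm moves only by the tool servo_tool, never from a script. Its argument "moves" is a list of rows, each a list of 3 entries, a list of its own where there are three numbers: the turn, a rotation vector about the tool's x, y, z in degrees, then the shift along the tool's x, y, z in m, then the opening in per cent of the stroke, from 0 (shut) to 100 (fully open). In form: [[[ax, ay, az], [x, y, z], claw], ...]. A call has 1 to 12 rows; each row shifts and turns the commanded pose from where the row before left it, along the tool's axes as they then stand; what a row does not reach is not made up. A row lasts 1/10 s, in which the tool goes at most 50 mm and 8.59 degrees, less where a joint would pass 70% of its speed; a pose out of reach is approached as far as the arm can. A call is refused whole if a number of a shift passes 0.05 or a number of a turn 8.59, either way. A call with a gripper value outside its range is refused whole. The fingers move at their own pace and stop on an object; "force" is the grip in N (left out, the last holds). Time passes only in rows, so rows that do not move let the fingers close. It gives the time, the measured TCP pose, the force, the opening and the grip force at its end, in the units of the state.
- get_obs(): the state, without advancing time (a new reading comes with each control period).
- camera(name): name is "scene" or "side" or "wrist"; returns (picture, depth): 384x512x3 uint8, red, green, blue; 384x512 float32, m along the optical axis (not along the pixel's ray), 0 where there is no reading.
- calibration(name): a dict with "camera_matrix" (3x3 intrinsics, pixels), "R" (3x3) and "t" (3): a world point X has camera coordinates R X + t. Camera axes: x right, y down, z forward; pixel columns grow to the right and rows downward; lengths in m; the calibration is good to about 2 mm. A picture is of the moment at which its call begins: read the wrist's pose just before it. calibration takes no time and is no camera call; for the wrist camera it gives the pose at the moment of the call.
- job_done(): hands the job in; it is judged then, once.
Trained networks look in the newest picture that a camera, given by its name, has taken for a name from the list of things; names that differ only in an ending like _2 or _b are one class to them, and where a whole thing is asked for, a point or a joint stands for the part that bears it (a point fixed in the world has none). Each returns a list of dicts, best first, with "score" (0 to 1); they miss things now and then, are a little off and sometimes report something else, mostly with a low value. They report only what shows in the picture. A call takes as long as a camera call. They do not tell look-alikes from the thing itself.
- recognise(name, camera): "xyz" ([x, y, z] in m, in the coordinates of the camera as it stood for that picture, good to about 4 mm: the middle of the surface that is visible of it).
- cut_out(name, camera): "mask" (384x512 bool, what is visible of it).
- mark_of(name, camera): "xyz" ([x, y, z] in m, in the coordinates of the camera as it stood for that picture, good to about 4 mm: a listed point, or the origin of a listed thing).
The state is a dict: "time": time; "q": joint angles; "qd": joint speeds; "joint_efforts": joint torques, N m; "ee_pos": TCP position; "tcp_rot": TCP orientation; "wrist_force": force on the tool from outside, world axes, zero at the start; "torque": the same for the moment, N m; "opening": finger opening in m; "grasp_force": force on a finger pad.
Only numpy, scipy, OpenCV 4.12 (cv2) and the standard library are available. Lean on these libraries where they do the work, as an engineer would, in place of code of your own. Each camera call takes 0.05 s, during which the arm holds its last target. There are 200 camera calls.

### The job

Move the four glazed test cups from the wooden rack to the empty grey kiln rack in reverse order, because the kiln is loaded from the other end: the cup that stands leftmost on the wooden rack goes to the rightmost place of the grey one, the second from the left to the second from the right, and so on (left and right as the robot sees them). Each cup must be set down, not dropped, and stand upright and flat on the floor of its own compartment; the small colour tags on the wooden rack stay and show where each cup stood.

Things in the scene. Friction and masses are not known exactly. Their poses are not given: they have to be found in the camera images.
- ware_rack: Fixed light-wood rack, 116 x 312 x 20 mm, holds the cups at the start, tags on its near ledge. Origin on the table under the middle of its row; x away from the robot, y to the left along the row. Compartment centres at x = 0, y = +0.1125, +0.0375, -0.0375, -0.1125 m; each 72 (x) by 69 mm (y) inside, floor 14 mm above the origin, walls 6 mm thick and 6 mm high.
- kiln_rack: Fixed grey stoneware rack, 84 x 312 x 20 mm, empty at the start, to the left or right of the wooden one. Origin, axes and compartments exactly as those of the wooden rack (centres at x = 0, y = +0.1125, +0.0375, -0.0375, -0.1125 m; floor 14 mm above the origin, walls 6 mm high), but no ledge.
- cup_blue_mid (a point): Small straight tumbler glazed blue, with a bare clay foot: 46 mm across (foot 39 mm), 64 mm high, 0.09 kg, open at the top. The point is its centre, on its axis half-way up (32 mm above its underside); z points up when it stands.
- cup_green_mid (a point): Small straight tumbler glazed green, with a bare clay foot: 46 mm across (foot 39 mm), 64 mm high, 0.09 kg, open at the top. The point is its centre, on its axis half-way up (32 mm above its underside); z points up when it stands.
- cup_yellow_mid (a point): Small straight tumbler glazed yellow, with a bare clay foot: 46 mm across (foot 39 mm), 64 mm high, 0.09 kg, open at the top. The point is its centre, on its axis half-way up (32 mm above its underside); z points up when it stands.
- cup_white_mid (a point): Small straight tumbler glazed white, with a bare clay foot: 46 mm across (foot 39 mm), 64 mm high, 0.09 kg, open at the top. The point is its centre, on its axis half-way up (32 mm above its underside); z points up when it stands.
- tag_blue: Small blue tile (22 x 34 x 5 mm), fixed on the near ledge of the wooden rack, in front of the compartment where the blue cup stands at the start (58 mm nearer than the axis of that cup). Origin: middle of its underside; axes as those of the rack. It stays there and shows where the blue cup came from.
- tag_green: Small green tile (22 x 34 x 5 mm), fixed on the near ledge of the wooden rack, in front of the compartment where the green cup stands at the start (58 mm nearer than the axis of that cup). Origin: middle of its underside; axes as those of the rack. It stays there and shows where the green cup came from.
- tag_yellow: Small yellow tile (22 x 34 x 5 mm), fixed on the near ledge of the wooden rack, in front of the compartment where the yellow cup stands at the start (58 mm nearer than the axis of that cup). Origin: middle of its underside; axes as those of the rack. It stays there and shows where the yellow cup came from.
- tag_white: Small white tile (22 x 34 x 5 mm), fixed on the near ledge of the wooden rack, in front of the compartment where the white cup stands at the start (58 mm nearer than the axis of that cup). Origin: middle of its underside; axes as those of the rack. It stays there and shows where the white cup came from.
Not all that is in view belongs to the job. What is shaped like the part that bears cup_blue_mid but red is not meant.

How it is judged:
By the outcome, as a careful person would: the job done as asked, in the order asked, and still so for the second after the job is handed in, with the robot touching nothing.
It also fails if it takes over 86 s, if anything falls off the work surface, if the arm or the gripper's body presses on something with over 40 N, if the wrist force passes 120 N, or if a joint passes its speed limit or range.

## Working session

There is one attempt and no reset: what is moved stays moved. The work goes in short steps, Python scripts to look and compute and a tool call to move; the robot and the scene stay as the last step left them, time stands still between calls to the robot, and variables do not carry over. Pictures are saved under pics/ and viewed, at most 14 in all, crops included, and the job is handed in when it is done.

Besides the shell and the picture viewer there is one more tool, called after ">>>" as name(argument=value, ...), one argument or row to a line, values as JSON. servo_tool: Moves the arm, as the interface text tells. Its arguments: {"type":"object","properties":{"moves":{"type":"array"},"force":{"type":"number"}},"required":["moves"]}

```bash
ls; mkdir -p pics; cat > h.py <<'E'
import numpy as np, cv2
from workcell import *
def world(name,p):
    c=calibration(name); return np.array(c["R"]).T@(np.array(p)-np.array(c["t"]))
E
python3 - <<'E'
from h import *
o=get_obs(); print(o['time'],o['ee_pos'],o['tcp_rot'],o['opening'],grasp_offset)
ims=[]
for n in ("scene","side"):
    p,d=camera(n); cv2.imwrite(f"pics/{n}0.png",p[:,:,::-1])
    for t in ["ware_rack","kiln_rack"]+["cup_%s_mid"%c for c in("blue","green","yellow","white")]+["tag_%s"%c for c in("blue","green","yellow","white")]:
        r=mark_of(t,n)
        print(n,t,[(round(x['score'],2),world(n,x['xyz']).round(3).tolist()) for x in r[:3]])
E
```

```text
pics
0.0 [ 0.17074981 -0.52257064  0.23057849] [-1.79922979e+02  3.04298390e-04  1.80955543e+01] 0.0852510173899953 0.0187
scene ware_rack [(0.65, [0.556, -0.227, 0.002])]
scene kiln_rack [(0.19, [0.553, -0.224, 0.001])]
scene cup_blue_mid [(0.77, [0.474, -0.469, 0.037]), (0.75, [0.525, -0.34, 0.044]), (0.23, [0.562, -0.19, 0.049])]
scene cup_green_mid [(0.87, [0.543, -0.261, 0.048]), (0.36, [0.554, -0.226, 0.0])]
scene cup_yellow_mid [(0.65, [0.488, -0.255, 0.014]), (0.59, [0.559, -0.191, 0.046])]
scene cup_white_mid []
scene tag_blue [(0.59, [0.469, -0.332, 0.012])]
scene tag_green [(0.6, [0.491, -0.255, 0.014])]
scene tag_yellow []
scene tag_white []
side ware_rack [(0.84, [0.551, -0.23, -0.003])]
side kiln_rack [(0.8, [0.518, 0.194, 0.003])]
side cup_blue_mid [(0.89, [0.482, -0.471, 0.032]), (0.77, [0.529, -0.337, 0.041])]
side cup_green_mid [(0.56, [0.544, -0.27, 0.045])]
side cup_yellow_mid [(0.8, [0.56, -0.191, 0.042])]
side cup_white_mid [(0.53, [0.579, -0.119, 0.048])]
side tag_blue [(0.74, [0.543, -0.273, 0.046]), (0.69, [0.465, -0.326, 0.008]), (0.17, [0.577, -0.117, 0.046])]
side tag_green [(0.52, [0.489, -0.256, 0.01])]
side tag_yellow [(0.59, [0.501, -0.178, 0.013])]
side tag_white [(0.56, [0.519, -0.102, 0.015]), (0.3, [0.574, -0.118, 0.043])]
```

View pics/scene0.png

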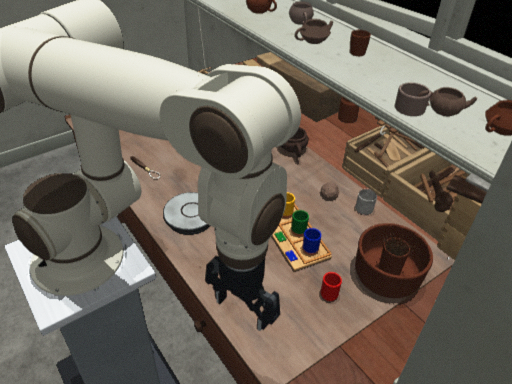

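View pics/side0.png

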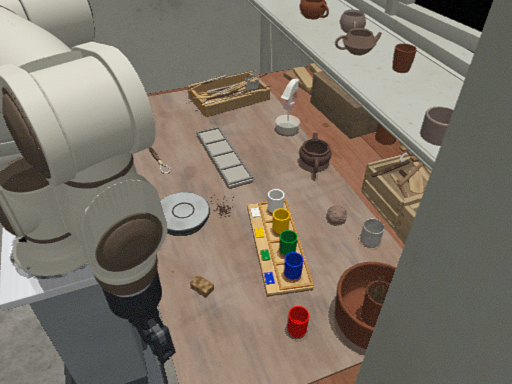

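Side view: the wooden rack runs from white (275,200) to yellow (282,220), green (288,242) and blue (293,265), with tags to match. The grey rack is at (225,157), on the left. The red cup at (298,321) is the look-alike and stays put. Blue at (293,265) fits because it stands on the rack behind the blue tag. Next I fit the poses from depth.

```bash
cat >> h.py <<'E'
def cloud(name,d):
    c=calibration(name);K=np.array(c["camera_matrix"]);v,u=np.mgrid[:384,:512]
    P=np.stack([(u-K[0,2])/K[0,0]*d,(v-K[1,2])/K[1,1]*d,d],-1)
    W=(P-np.array(c["t"]))@np.array(c["R"]); W[d<=0]=np.nan; return W
E
cat > m.py <<'E'
from h import *
from scipy.optimize import least_squares
p,d=camera("side"); W=cloud("side",d)
cv2.imwrite("pics/crop1.png",cv2.resize(p[180:345,190:390,::-1],None,fx=4,fy=3.6,interpolation=cv2.INTER_CUBIC))
for r in ("ware_rack","kiln_rack"):
    m=cut_out(r,"side")[0]["mask"]; q=W[m]; q=q[(q[:,2]>.007)&(q[:,2]<.026)]
    (cx,cy),(w,h),a=cv2.minAreaRect(q[:,:2].astype(np.float32)); print(r,len(q),np.round((cx,cy,w,h,a),4), np.percentile(q[:,2],[5,50,95]).round(4))
for c in("blue","green","yellow","white"):
    for e in cut_out("cup_%s_mid"%c,"side"):
        q=W[e["mask"]]; z=q[:,2]; top=np.nanpercentile(z,97); q=q[(z>.035)&(z<.075)]
        f=least_squares(lambda s:np.hypot(q[:,0]-s[0],q[:,1]-s[1])-.023,np.nanmean(q[:,:2],0),loss="soft_l1",f_scale=.002)
        print(c,round(e["score"],2),len(q),f.x.round(4),round(top,4),"rms",np.sqrt(np.mean(f.fun**2)).round(4))
c=calibration("wrist");T=get_obs();print("wristcam pos",(-np.array(c["R"]).T@c["t"]).round(3),np.array(c["R"]).round(2).tolist())
i=np.argwhere(np.isfinite(W[...,2])&(W[...,2]>.1)&(abs(W[...,1])<.45)&(W[...,0]>.3)&(W[...,0]<.9)); 
g=W[i[:,0],i[:,1]]; 
for y in np.arange(-.45,.45,.1):
    s=g[(g[:,1]>y)&(g[:,1]<y+.1)]; print(round(y,2),len(s),s[s[:,0]<.7].shape, s.min(0).round(2) if len(s) else '')
E
python3 m.py
```

```text
ware_rack 2173 [ 0.5355 -0.225   0.3164  0.1166 78.3383] [0.0107 0.0146 0.0209]
kiln_rack 1590 [0.52   0.1897 0.0875 0.3162 2.6247] [0.0108 0.0151 0.0216]
blue 0.94 324 [ 0.5248 -0.3404] 0.0785 rms 0.0024
blue 0.74 344 [ 0.4752 -0.4724] 0.065 rms 0.0023
green 0.94 307 [ 0.5431 -0.2693] 0.0792 rms 0.0031
yellow 0.93 294 [ 0.5579 -0.1912] 0.0792 rms 0.0031
white 0.91 234 [ 0.5759 -0.1153] 0.079 rms 0.0026
wristcam pos [ 0.234 -0.502  0.374] [[0.31, -0.95, 0.0], [-0.92, -0.3, 0.26], [-0.25, -0.08, -0.97]]
-0.45 24 (22, 3) [ 0.59 -0.44  0.1 ]
-0.35 370 (0, 3) [ 0.87 -0.32  0.1 ]
-0.25 536 (0, 3) [ 0.84 -0.25  0.1 ]
-0.15 366 (0, 3) [ 0.87 -0.15  0.1 ]
-0.05 284 (0, 3) [ 0.88 -0.05  0.22]
0.05 243 (0, 3) [0.88 0.05 0.22]
0.15 230 (0, 3) [0.76 0.15 0.11]
0.25 502 (0, 3) [0.76 0.25 0.1 ]
0.35 163 (0, 3) [0.88 0.35 0.22]
```

View pics/crop1.png

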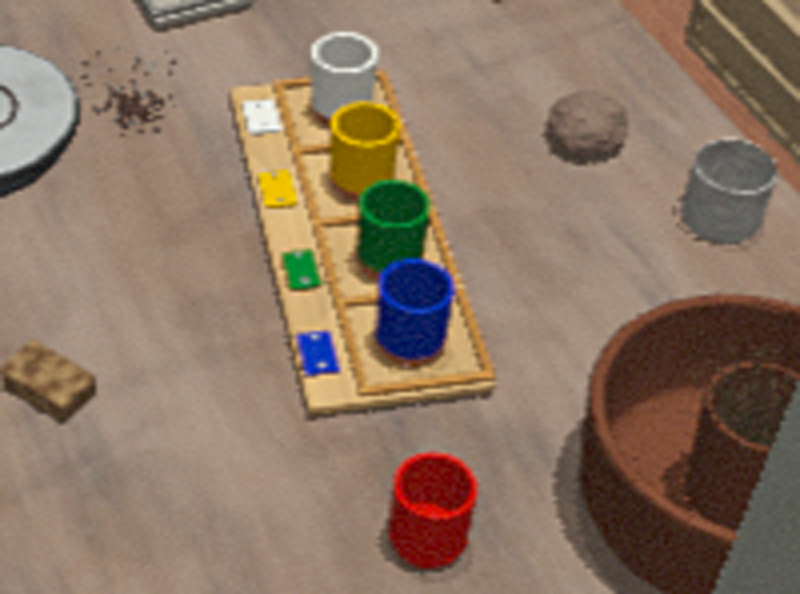

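>>> servo_tool(
  moves=[
    [[0,0,-8.5],[0,0,0],60],
    [[0,0,-8.5],[0,0,0],60],
    [[0,0,-8.5],[0,0,0],60],
    [[0,0,-8.5],[0,0,0],60],
    [[0,0,-8.5],[0,0,0],60],
    [[0,0,-8.5],[0,0,0],60],
    [[0,0,-8.5],[0,0,0],60],
  ],
  force=30,
)

```text
time: 2.15
ee_pos: [0.1708, -0.5228, 0.2313]
tcp_rot: [-180.0, -0.0, 77.9]
wrist_force: [0.6, -0.1, -0.1]
opening: 0.051
grasp_force: 0.0
```

The crop shows white (345,75), yellow (365,150), green (393,222) and blue (415,310) on the rack behind their tags. The red cup at (432,510) stands off the rack and is not used.

>>> servo_tool(
  moves=[
    [[0,0,0],[0.043,0.031,0],80],
    [[0,0,0],[0.043,0.031,0],80],
    [[0,0,0],[0.043,0.031,0],80],
    [[0,0,0],[0.043,0.031,0],80],
    [[0,0,0],[0.043,0.031,0],80],
    [[0,0,0],[0.043,0.031,0],80],
    [[0,0,0],[0.043,0.031,0],80],
    [[0,0,0],[0.043,0.031,0],80],
    [[0,0,0],[0.043,0.031,0],80],
    [[0,0,0],[0.043,0.031,0],80],
    [[0,0,0],[0,0,0],80],
    [[0,0,0],[0,0,0],80],
  ],
)

```text
time: 3.35
ee_pos: [0.5441, -0.1885, 0.2307]
tcp_rot: [-179.9, 0.0, 77.7]
wrist_force: [-0.5, -0.6, -0.3]
opening: 0.0684
grasp_force: 0.0
```

```bash
cat > w.py <<'E'
from h import *
import sys
from scipy.optimize import least_squares
o=get_obs(); print(o['time'],o['ee_pos'].round(4),o['tcp_rot'].round(1),round(o['opening'],4))
p,d=camera("wrist"); W=cloud("wrist",d)
cv2.imwrite("pics/%s.png"%sys.argv[1],p[:,:,::-1])
for c in sys.argv[2:]:
  for e in cut_out(c,"wrist")[:2]:
    q=W[e["mask"]]
    if "rack" in c:
        q=q[(q[:,2]>.007)&(q[:,2]<.026)]; (cx,cy),(w,h),a=cv2.minAreaRect(q[:,:2].astype(np.float32)); print(c,len(q),np.round((cx,cy,w,h,a),4)); continue
    q=q[(q[:,2]>.072)&(q[:,2]<.085)]  # rim
    if len(q)<20: continue
    f=least_squares(lambda s:np.hypot(q[:,0]-s[0],q[:,1]-s[1])-.0215,q[:,:2].mean(0),loss="soft_l1",f_scale=.002)
    print(c,round(e["score"],2),len(q),f.x.round(4),q[:,2].max().round(4),np.sqrt(np.mean(f.fun**2)).round(4))
E
python3 w.py w1 cup_white_mid cup_yellow_mid cup_green_mid cup_blue_mid ware_rack
```

```text
3.35 [ 0.5441 -0.1885  0.2307] [-179.9    0.    77.7] 0.0684
cup_white_mid 0.73 678 [ 0.577  -0.1168] 0.0809 0.0013
cup_yellow_mid 0.79 590 [ 0.5594 -0.1919] 0.081 0.0012
cup_green_mid 0.62 641 [ 0.5449 -0.2694] 0.0812 0.0012
cup_blue_mid 0.85 605 [ 0.5268 -0.3402] 0.0804 0.0012
ware_rack 16244 [ 0.537  -0.2267  0.312   0.1161 78.1339]
```

>>> servo_tool(
  moves=[
    [[0,0,0],[0.026,0.006,0.01],80],
    [[0,0,0],[0.026,0.006,0.02],80],
    [[0,0,0],[0.025,0.005,0.03],80],
    [[0,0,0],[0,0,0.03],80],
    [[0,0,0],[0,0,0.03],80],
    [[0,0,0],[0,0,0.03],80],
    [[0,0,0],[0,0,0.02],80],
    [[0,0,0],[0,0,0.02],80],
    [[0,0,0],[0,0,0],80],
  ],
)

```text
time: 4.55
ee_pos: [0.5747, -0.1183, 0.0386]
tcp_rot: [-179.8, 0.0, 77.5]
wrist_force: [-1.1, 0.0, -0.8]
opening: 0.0679
grasp_force: 0.0
```

```bash
python3 - <<'E'
from h import *
p,d=camera("side");cv2.imwrite("pics/s2.png",cv2.resize(p[120:345,180:380,::-1],None,fx=3,fy=2.6))
E
```

```text
(no output)
```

View pics/s2.png

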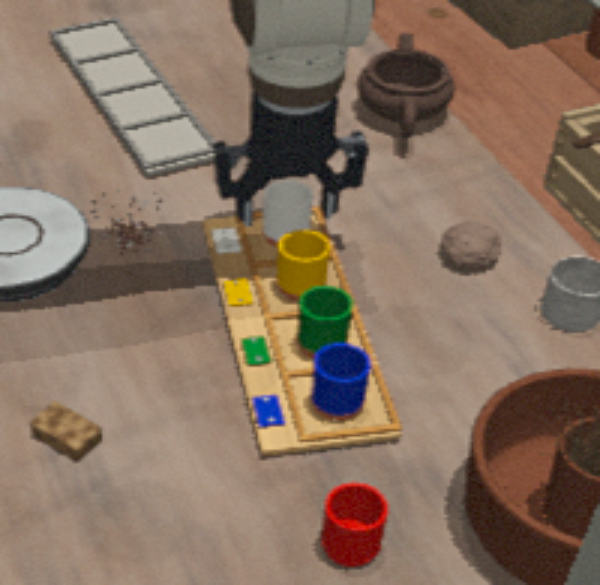

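The fingers straddle the white cup at (290,205) and clear the yellow one at (303,260). I close and lift.

>>> servo_tool(
  moves=[
    [[0,0,0],[0,0,0],30],
    [[0,0,0],[0,0,0],30],
    [[0,0,0],[0,0,0],30],
    [[0,0,0],[0,0,0],30],
    [[0,0,0],[0,0,-0.02],30],
    [[0,0,0],[0,0,-0.03],30],
    [[0,0,0],[0,0,-0.04],30],
    [[0,0,0],[0,0,0],30],
  ],
  force=30,
)

```text
time: 5.4
ee_pos: [0.5791, -0.1184, 0.1377]
tcp_rot: [179.5, -0.0, 77.6]
wrist_force: [0.9, -0.4, -0.4]
opening: 0.0438
grasp_force: 30.9
```

>>> servo_tool(
  moves=[
    [[0,0,-7.5],[0,0,-0.02],30],
    [[0,0,-7.5],[0,0,-0.02],30],
    [[0,0,0],[0.033,-0.008,0],30],
    [[0,0,0],[0.033,-0.008,0],30],
    [[0,0,0],[0.033,-0.008,0],30],
    [[0,0,0],[0.033,-0.007,0],30],
    [[0,0,0],[0.033,-0.007,0],30],
    [[0,0,0],[0.033,-0.007,0],30],
    [[0,0,0],[0,0,0],30],
    [[0,0,0],[0,0,0],30],
  ],
)

```text
time: 6.4
ee_pos: [0.5227, 0.0784, 0.1714]
tcp_rot: [180.0, 0.0, 92.7]
wrist_force: [0.9, 0.4, -1.6]
opening: 0.0441
grasp_force: 31.0
```

```bash
python3 w.py w3 kiln_rack; python3 -c "
from h import *
for i in range(4):print(get_obs()['ee_pos'].round(4))"
```

```text
6.4 [0.5227 0.0784 0.1714] [180.    0.   92.7] 0.0441
kiln_rack 18771 [0.5253 0.1318 0.0842 0.1909 2.7114]
[0.523  0.0773 0.1713]
[0.523  0.0773 0.1713]
[0.523  0.0773 0.1713]
[0.523  0.0773 0.1713]
```

View pics/w3.png

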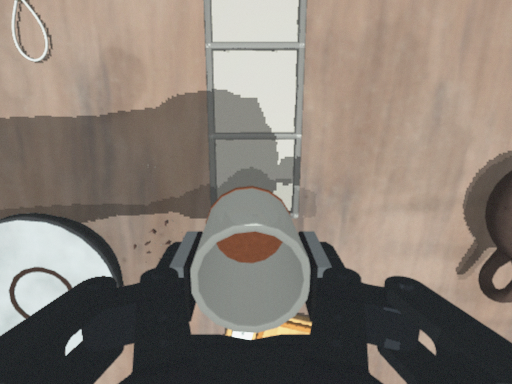

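The wrist picture shows the white cup held upright at (250,260). The grey rack's dividers are at rows 46 and 135, and its right rail is visible down to (297,215). I measure the dividers next.

```bash
python3 - <<'E'
from h import *
o=get_obs();p,d=camera("wrist");W=cloud("wrist",d)
R=cv2.Rodrigues(np.array([0,0,np.radians(2.7)]))[0][:2,:2]
m=cut_out("kiln_rack","wrist")[0]["mask"];q=W[m];q=q[(q[:,2]>.007)&(q[:,2]<.026)]
l=(q[:,:2]-[.5226,.0])@R
top=q[:,2]>.0175
print("z",np.percentile(q[:,2],[5,50,95]).round(4))
inn=top&(abs(l[:,0]-.0095)<.02)
print("xspan",np.percentile(l[:,0],[.5,50,99.5]).round(4))
h,b=np.histogram(l[inn,1],np.arange(.0,.26,.002));print([(round(b[i],3),int(h[i])) for i in range(len(h)) if h[i]>15])
e=W[...,2]
print("tip y of rail", l[:,1].min(),W[46,255].round(4),W[135,255].round(4),W[210,295].round(4))
# held cup rim
for c in cut_out("cup_white_mid","wrist")[:1]:
    s=W[c["mask"]];print("cup",s[:,2].min(),s[:,2].max());s=s[s[:,2]>np.percentile(s[:,2],99)-.004];print(cv2.minEnclosingCircle(s[:,:2].astype(np.float32)))
print(o['ee_pos'])
E
```

```text
z [0.0135 0.0149 0.021 ]
xspan [-0.0326  0.0098  0.0502]
[(np.float64(0.112), 44), (np.float64(0.114), 87), (np.float64(0.116), 92), (np.float64(0.118), 84), (np.float64(0.188), 143), (np.float64(0.19), 107), (np.float64(0.192), 132)]
tip y of rail 0.03616496297406846 [0.5226 0.1901 0.0199] [0.5262 0.1166 0.02  ] [0.5677 0.0477 0.0197]
cup nan nan
((0.0, 0.0), 0.0)
[0.52296224 0.07729945 0.17126475]
```

>>> servo_tool(
  moves=[
    [[0,0,0],[0.0013,0.0047,0.02],30],
    [[0,0,0],[0,0,0.03],30],
    [[0,0,0],[0,0,0.03],30],
    [[0,0,0],[0,0,0.025],30],
    [[0,0,0],[0,0,0.015],30],
    [[0,0,0],[0,0,0.005],30],
    [[0,0,0],[0,0,0],30],
    [[0,0,0],[0,0,0],30],
  ],
)

```text
time: 7.45
ee_pos: [0.5282, 0.0793, 0.0476]
tcp_rot: [179.9, -0.0, 92.6]
wrist_force: [-0.6, -0.9, -1.0]
opening: 0.0439
grasp_force: 31.0
```

>>> servo_tool(
  moves=[
    [[0,0,0],[0,0,0.004],30],
    [[0,0,0],[0,0,0.002],30],
    [[0,0,0],[0,0,0],30],
  ],
)

```text
time: 7.75
ee_pos: [0.5284, 0.0795, 0.0429]
tcp_rot: [179.8, -0.0, 92.6]
wrist_force: [-5.6, -0.5, 14.7]
opening: 0.0438
grasp_force: 32.5
```

```bash
cat > s.py <<'E'
from h import *
import sys
p,d=camera("side");W=cloud("side",d);print(get_obs()['ee_pos'].round(4),get_obs()['wrist_force'].round(1))
y0,y1,x0,x1=map(int,sys.argv[2].split(','))
cv2.imwrite("pics/%s.png"%sys.argv[1],cv2.resize(p[y0:y1,x0:x1,::-1],None,fx=5,fy=5,interpolation=cv2.INTER_CUBIC))
for c in sys.argv[3:]:
  for e in cut_out("cup_%s_mid"%c,"side")[:2]:
    q=W[e["mask"]];q=q[np.isfinite(q[:,2])];print(c,round(e["score"],2),len(q),q.mean(0).round(3),np.percentile(q[:,2],[1,97]).round(4))
E
python3 s.py s4 110,210,170,290 white
```

```text
[0.5284 0.0795 0.0429] [-4.8 -0.9 13.7]
white 0.76 271 [0.526 0.074 0.054] [0.0179 0.0777]
```

View pics/s4.png

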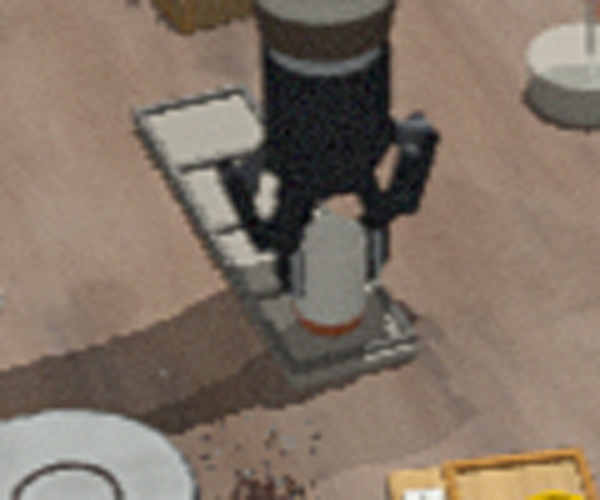

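The white cup stands on its compartment floor at (330,280), with its rim at 0.078. I release and go back for yellow.

>>> servo_tool(
  moves=[
    [[0,0,0],[0,0,0],80],
    [[0,0,0],[0,0,0],80],
    [[0,0,0],[0,0,0],80],
    [[0,0,0],[0,0,0],80],
    [[0,0,0],[0,0,-0.03],80],
    [[0,0,0],[0,0,-0.04],80],
    [[0,0,0],[0,0,-0.05],80],
    [[0,0,0],[0,0,0],80],
  ],
)

```text
time: 8.65
ee_pos: [0.5298, 0.0797, 0.1671]
tcp_rot: [179.5, -0.1, 92.6]
wrist_force: [0.8, 0.2, 0.8]
opening: 0.0686
grasp_force: 0.0
```

>>> servo_tool(
  moves=[
    [[0,0,0],[-0.034,0.002,0],80],
    [[0,0,0],[-0.034,0.002,0],80],
    [[0,0,0],[-0.034,0.002,0],80],
    [[0,0,0],[-0.034,0.002,0],80],
    [[0,0,0],[-0.034,0.002,0],80],
    [[0,0,0],[-0.034,0.003,0],80],
    [[0,0,0],[-0.034,0.003,0],80],
    [[0,0,0],[-0.034,0.003,0],80],
    [[0,0,7.4],[0,0,0],80],
    [[0,0,7.4],[0,0,0],80],
    [[0,0,0],[0,0,0],80],
    [[0,0,0],[0,0,0],80],
  ],
)

```text
time: 9.85
ee_pos: [0.5587, -0.1915, 0.1601]
tcp_rot: [-180.0, -0.0, 78.0]
wrist_force: [0.1, 0.5, -1.2]
opening: 0.0684
grasp_force: 0.0
```

```bash
python3 w.py w5 cup_white_mid cup_yellow_mid; python3 s.py s5 110,210,170,290 white yellow
```

```text
9.85 [ 0.5587 -0.1915  0.1601] [-180.   -0.   78.] 0.0684
cup_yellow_mid 0.56 1045 [ 0.5601 -0.1907] 0.0806 0.0013
[ 0.5588 -0.1913  0.1603] [-0.1 -0.7  0.2]
white 0.58 308 [0.524 0.075 0.056] [0.0188 0.0783]
yellow 0.84 426 [ 0.559 -0.189  0.054] [0.0123 0.0786]
```

>>> servo_tool(
  moves=[
    [[0,0,0],[0,0.001,0.03],80],
    [[0,0,0],[0,0,0.04],80],
    [[0,0,0],[0,0,0.035],80],
    [[0,0,0],[0,0,0.015],80],
    [[0,0,0],[0,0,0],80],
    [[0,0,0],[0,0,0],30],
    [[0,0,0],[0,0,0],30],
    [[0,0,0],[0,0,0],30],
    [[0,0,0],[0,0,0],30],
    [[0,0,0],[0,0,-0.03],30],
    [[0,0,0],[0,0,-0.05],30],
    [[0,0,0],[0,0,-0.05],30],
  ],
)

```text
time: 11.35
ee_pos: [0.5592, -0.1916, 0.1722]
tcp_rot: [-180.0, -0.0, 77.8]
wrist_force: [1.5, 0.0, -0.4]
opening: 0.0439
grasp_force: 31.2
```

>>> servo_tool(
  moves=[
    [[0,0,-7.4],[0,0,0],30],
    [[0,0,-7.4],[0,0,0],30],
    [[0,0,0],[0.0347,-0.0019,0],30],
    [[0,0,0],[0.0347,-0.0019,0],30],
    [[0,0,0],[0.0347,-0.0019,0],30],
    [[0,0,0],[0.0347,-0.0019,0],30],
    [[0,0,0],[0.0347,-0.0019,0],30],
    [[0,0,0],[0.0347,-0.0019,0],30],
    [[0,0,0],[0.0347,-0.0019,0],30],
    [[0,0,0],[0.0347,-0.002,0],30],
    [[0,0,0],[0.0347,-0.002,0],30],
    [[0,0,0],[0.0347,-0.002,0],30],
  ],
)

```text
time: 12.55
ee_pos: [0.5246, 0.1555, 0.1714]
tcp_rot: [179.9, -0.0, 92.6]
wrist_force: [0.3, -0.3, -1.1]
opening: 0.0438
grasp_force: 31.2
```

>>> servo_tool(
  moves=[
    [[0,0,0],[0,0,0],30],
    [[0,0,0],[0,0,0],30],
  ],
)

```text
time: 12.75
ee_pos: [0.5247, 0.1546, 0.171]
tcp_rot: [179.9, -0.0, 92.7]
wrist_force: [0.5, -0.2, 0.0]
opening: 0.0439
grasp_force: 31.2
```

Down to about 5 mm above the floor, then gently on.

>>> servo_tool(
  moves=[
    [[0,0,0],[-0.001,0,0.03],30],
    [[0,0,0],[0,0,0.04],30],
    [[0,0,0],[0,0,0.03],30],
    [[0,0,0],[0,0,0.018],30],
    [[0,0,0],[0,0,0.005],30],
    [[0,0,0],[0,0,0],30],
    [[0,0,0],[0,0,0.002],30],
    [[0,0,0],[0,0,0.002],30],
    [[0,0,0],[0,0,0],30],
  ],
)

```text
time: 13.65
ee_pos: [0.5251, 0.1531, 0.0439]
tcp_rot: [179.9, -0.0, 92.6]
wrist_force: [0.6, -0.1, -1.4]
opening: 0.0441
grasp_force: 31.2
```

```bash
python3 s.py s6 110,210,170,290 yellow
```

```text
[0.5251 0.1531 0.0439] [ 0.1  0.3 -1.2]
yellow 0.67 167 [0.523 0.149 0.064] [0.0304 0.0809]
yellow 0.64 101 [ 0.5   -0.179  0.018] [0.0125 0.0216]
```

>>> servo_tool(
  moves=[
    [[0,0,0],[0,0,0.002],30],
    [[0,0,0],[0,0,0.001],30],
    [[0,0,0],[0,0,0],30],
  ],
)

```text
time: 14.05
ee_pos: [0.5251, 0.1533, 0.0425]
tcp_rot: [179.9, -0.0, 92.6]
wrist_force: [-6.6, -1.9, 16.8]
opening: 0.0436
grasp_force: 33.0
```

>>> servo_tool(
  moves=[
    [[0,0,0],[0,0,0],80],
    [[0,0,0],[0,0,0],80],
    [[0,0,0],[0,0,0],80],
    [[0,0,0],[0,0,0],80],
    [[0,0,0],[0,0,-0.03],80],
    [[0,0,0],[0,0,-0.04],80],
    [[0,0,0],[0,0,-0.05],80],
    [[0,0,0],[0,0,0],80],
  ],
)

```text
time: 14.85
ee_pos: [0.527, 0.1537, 0.1672]
tcp_rot: [179.5, -0.1, 92.6]
wrist_force: [0.2, -0.3, 0.1]
opening: 0.068
grasp_force: 0.0
```

>>> servo_tool(
  moves=[
    [[0,0,0],[-0.0385,0,0],80],
    [[0,0,0],[-0.0385,0,0],80],
    [[0,0,0],[-0.0385,0,0],80],
    [[0,0,0],[-0.0385,0,0],80],
    [[0,0,0],[-0.0385,0,0],80],
    [[0,0,0],[-0.0385,0,0],80],
    [[0,0,0],[-0.0385,0,0],80],
    [[0,0,0],[-0.0385,0,0],80],
    [[0,0,0],[-0.0385,0,0],80],
    [[0,0,0],[-0.0385,0,0],80],
    [[0,0,0],[-0.0385,0,0],80],
  ],
)

```text
time: 15.95
ee_pos: [0.5438, -0.2717, 0.1601]
tcp_rot: [-180.0, -0.0, 92.6]
wrist_force: [1.1, 0.6, -0.3]
opening: 0.0683
grasp_force: 0.0
```

>>> servo_tool(
  moves=[
    [[0,0,7.4],[0,0,0],80],
    [[0,0,7.4],[0,0,0],80],
    [[0,0,0],[0,0,0],80],
    [[0,0,0],[0,0,0],80],
  ],
)

```text
time: 16.35
ee_pos: [0.5439, -0.27, 0.1601]
tcp_rot: [-180.0, -0.0, 78.0]
wrist_force: [0.2, -0.5, -0.5]
opening: 0.0685
grasp_force: 0.0
```

```bash
python3 w.py w7 cup_green_mid; python3 s.py s7 110,210,170,290 white yellow
```

```text
16.35 [ 0.5439 -0.27    0.1601] [-180.   -0.   78.] 0.0685
cup_green_mid 0.74 1051 [ 0.5456 -0.2686] 0.0805 0.0013
[ 0.544  -0.2698  0.1603] [ 0.1 -0.9 -0.4]
white 0.85 334 [0.524 0.078 0.054] [0.0137 0.0791]
yellow 0.69 275 [0.521 0.159 0.054] [-0.001   0.0796]
```

View pics/s7.png

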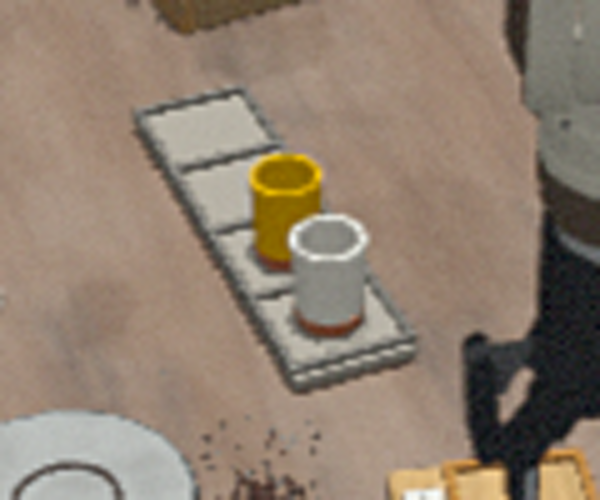

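White (330,275) and yellow (285,210) stand upright in the two rightmost places. Green is next.

>>> servo_tool(
  moves=[
    [[0,0,0],[0.001,0.001,0.03],80],
    [[0,0,0],[0,0,0.04],80],
    [[0,0,0],[0,0,0.035],80],
    [[0,0,0],[0,0,0.015],80],
    [[0,0,0],[0,0,0],80],
    [[0,0,0],[0,0,0],30],
    [[0,0,0],[0,0,0],30],
    [[0,0,0],[0,0,0],30],
    [[0,0,0],[0,0,0],30],
    [[0,0,0],[0,0,-0.03],30],
    [[0,0,0],[0,0,-0.05],30],
    [[0,0,0],[0,0,-0.05],30],
  ],
)

```text
time: 17.8
ee_pos: [0.5447, -0.2691, 0.1723]
tcp_rot: [-180.0, -0.0, 77.8]
wrist_force: [0.9, -0.9, 0.3]
opening: 0.0442
grasp_force: 31.1
```

>>> servo_tool(
  moves=[
    [[0,0,-7.4],[0,0,0],30],
    [[0,0,-7.4],[0,0,0],30],
    [[0,0,0],[0,0,0],30],
  ],
)

```text
time: 18.1
ee_pos: [0.5454, -0.2695, 0.1715]
tcp_rot: [179.9, 0.1, 92.7]
wrist_force: [-0.5, 0.4, -0.7]
opening: 0.0441
grasp_force: 31.1
```

>>> servo_tool(
  moves=[
    [[0,0,0],[0.0415,0,0],30],
    [[0,0,0],[0.0415,0,0],30],
    [[0,0,0],[0.0415,0,0],30],
    [[0,0,0],[0.0415,0,0],30],
    [[0,0,0],[0.0415,0,0],30],
    [[0,0,0],[0.0415,0,0],30],
    [[0,0,0],[0.0415,0,0],30],
    [[0,0,0],[0.0415,0,0],30],
    [[0,0,0],[0.0415,0,0],30],
    [[0,0,0],[0.0415,0,0],30],
    [[0,0,0],[0.0415,-0.001,0],30],
    [[0,0,0],[0.0415,-0.001,0],30],
  ],
)

```text
time: 19.3
ee_pos: [0.5202, 0.2298, 0.1706]
tcp_rot: [180.0, -0.0, 92.3]
wrist_force: [1.3, 0.0, -1.1]
opening: 0.0442
grasp_force: 31.1
```

>>> servo_tool(
  moves=[
    [[0,0,0],[0,0,0],30],
    [[0,0,0],[0,0,0],30],
  ],
)

```text
time: 19.5
ee_pos: [0.5202, 0.2289, 0.1702]
tcp_rot: [-180.0, 0.0, 92.5]
wrist_force: [-0.2, -0.3, -1.6]
opening: 0.0438
grasp_force: 31.1
```

>>> servo_tool(
  moves=[
    [[0,0,0],[0,0,0.03],30],
    [[0,0,0],[0,0,0.04],30],
    [[0,0,0],[0,0,0.03],30],
    [[0,0,0],[0,0,0.018],30],
    [[0,0,0],[0,0,0.005],30],
    [[0,0,0],[0,0,0],30],
    [[0,0,0],[0,0,0.002],30],
    [[0,0,0],[0,0,0.002],30],
    [[0,0,0],[0,0,0.001],30],
    [[0,0,0],[0,0,0],30],
  ],
)

```text
time: 20.5
ee_pos: [0.5209, 0.2282, 0.0428]
tcp_rot: [179.9, -0.0, 92.6]
wrist_force: [0.2, 0.6, -0.0]
opening: 0.0437
grasp_force: 31.0
```

>>> servo_tool(
  moves=[
    [[0,0,0],[0,0,0.001],30],
    [[0,0,0],[0,0,0.001],30],
    [[0,0,0],[0,0,0],30],
  ],
)

```text
time: 20.8
ee_pos: [0.5209, 0.2285, 0.0426]
tcp_rot: [179.9, -0.0, 92.6]
wrist_force: [-6.0, -2.0, 14.5]
opening: 0.044
grasp_force: 32.7
```

>>> servo_tool(
  moves=[
    [[0,0,0],[0,0,0],80],
    [[0,0,0],[0,0,0],80],
    [[0,0,0],[0,0,0],80],
    [[0,0,0],[0,0,0],80],
    [[0,0,0],[0,0,-0.03],80],
    [[0,0,0],[0,0,-0.04],80],
    [[0,0,0],[0,0,-0.05],80],
    [[0,0,0],[0,0,0],80],
  ],
)

```text
time: 21.6
ee_pos: [0.5227, 0.2291, 0.1674]
tcp_rot: [179.5, -0.2, 92.6]
wrist_force: [1.4, 0.1, -0.9]
opening: 0.0685
grasp_force: 0.0
```

>>> servo_tool(
  moves=[
    [[0,0,0],[-0.04,-0.0015,0],80],
    [[0,0,0],[-0.04,-0.0015,0],80],
    [[0,0,0],[-0.04,-0.0015,0],80],
    [[0,0,0],[-0.04,-0.0015,0],80],
    [[0,0,0],[-0.04,-0.0015,0],80],
    [[0,0,0],[-0.04,-0.0015,0],80],
    [[0,0,0],[-0.04,-0.0015,0],80],
    [[0,0,0],[-0.04,-0.0015,0],80],
    [[0,0,0],[-0.04,-0.0015,0],80],
    [[0,0,0],[-0.04,-0.0015,0],80],
    [[0,0,0],[-0.04,-0.0015,0],80],
    [[0,0,0],[-0.04,-0.0015,0],80],
  ],
)

```text
time: 22.8
ee_pos: [0.524, -0.2539, 0.1602]
tcp_rot: [180.0, 0.0, 92.6]
wrist_force: [1.2, 0.5, 0.1]
opening: 0.0682
grasp_force: 0.0
```

>>> servo_tool(
  moves=[
    [[0,0,0],[-0.044,-0.001,0],80],
    [[0,0,0],[-0.044,-0.001,0],80],
    [[0,0,7.4],[0,0,0],80],
    [[0,0,7.4],[0,0,0],80],
    [[0,0,0],[0,0,0],80],
    [[0,0,0],[0,0,0],80],
  ],
)

```text
time: 23.4
ee_pos: [0.5263, -0.3401, 0.1601]
tcp_rot: [-180.0, -0.0, 78.0]
wrist_force: [-0.2, 0.2, -0.0]
opening: 0.0685
grasp_force: 0.0
```

```bash
python3 w.py w8 cup_blue_mid; python3 s.py s8 110,210,170,290 green yellow
```

```text
23.4 [ 0.5263 -0.3401  0.1601] [-180.   -0.   78.] 0.0685
cup_blue_mid 0.97 1034 [ 0.5273 -0.3396] 0.0806 0.0013
[ 0.5264 -0.3399  0.1604] [-0.3 -0.3 -0.2]
green 0.62 259 [0.514 0.223 0.057] [0.0126 0.0793]
yellow 0.68 233 [0.517 0.15  0.059] [0.0213 0.0793]
```

View pics/w8.png

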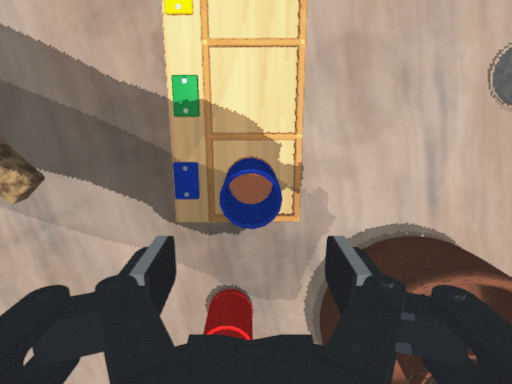

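The blue cup at (250,195) stands behind the blue tag and is the only cup left on the rack. The red one at (230,315) is off it. The brown bowl at (410,290) is near the right finger, so I check its clearance.

```bash
python3 - <<'E'
from h import *
o=get_obs();T=o['ee_pos'];a=np.radians(78)
tx=np.array([np.cos(a),np.sin(a)]);ty=np.array([np.sin(a),-np.cos(a)])
for n in("side","wrist"):
    p,d=camera(n);W=cloud(n,d).reshape(-1,3);W=W[np.isfinite(W[:,2])&(W[:,2]>.03)&(W[:,2]<.135)]
    l=np.c_[(W[:,:2]-T[:2])@tx,(W[:,:2]-T[:2])@ty,W[:,2]]
    for x0,x1 in((-.05,-.03),(-.03,-.012),(-.012,.012),(.012,.05)):
        s=l[(l[:,0]>x0)&(l[:,0]<x1)&(l[:,1]>.027)&(l[:,1]<.15)]
        s=s[np.argsort(s[:,1])]; print(n,x0,len(s),s[:3].round(3).tolist())
E
```

```text
side -0.05 0 []
side -0.03 0 []
side -0.012 0 []
side 0.012 0 []
wrist -0.05 54 [[-0.05, 0.141, 0.096], [-0.05, 0.141, 0.099], [-0.05, 0.142, 0.091]]
wrist -0.03 0 []
wrist -0.012 0 []
wrist 0.012 0 []
```

Clearance is ample. Pick blue.

>>> servo_tool(
  moves=[
    [[0,0,0],[0.001,0.001,0.03],80],
    [[0,0,0],[0,0,0.04],80],
    [[0,0,0],[0,0,0.035],80],
    [[0,0,0],[0,0,0.015],80],
    [[0,0,0],[0,0,0],80],
    [[0,0,0],[0,0,0],30],
    [[0,0,0],[0,0,0],30],
    [[0,0,0],[0,0,0],30],
    [[0,0,0],[0,0,0],30],
    [[0,0,0],[0,0,-0.03],30],
    [[0,0,0],[0,0,-0.05],30],
    [[0,0,0],[0,0,-0.05],30],
  ],
)

```text
time: 24.95
ee_pos: [0.5271, -0.3392, 0.1722]
tcp_rot: [-180.0, -0.0, 77.8]
wrist_force: [1.2, -1.4, -0.7]
opening: 0.044
grasp_force: 31.3
```

>>> servo_tool(
  moves=[
    [[0,0,-7.4],[0,0,0],30],
    [[0,0,-7.4],[0,0,0],30],
    [[0,0,0],[0,0,0],30],
  ],
)

```text
time: 25.25
ee_pos: [0.5278, -0.3396, 0.1715]
tcp_rot: [179.9, 0.1, 92.7]
wrist_force: [0.2, 0.2, -0.4]
opening: 0.0439
grasp_force: 31.3
```

>>> servo_tool(
  moves=[
    [[0,0,0],[0.04,0.0012,0],30],
    [[0,0,0],[0.04,0.0012,0],30],
    [[0,0,0],[0.04,0.0012,0],30],
    [[0,0,0],[0.04,0.0012,0],30],
    [[0,0,0],[0.04,0.0012,0],30],
    [[0,0,0],[0.04,0.0012,0],30],
    [[0,0,0],[0.04,0.0012,0],30],
    [[0,0,0],[0.04,0.0012,0],30],
    [[0,0,0],[0.04,0.0012,0],30],
    [[0,0,0],[0.04,0.0012,0],30],
    [[0,0,0],[0.04,0.0012,0],30],
    [[0,0,0],[0.04,0.0012,0],30],
  ],
)

```text
time: 26.45
ee_pos: [0.5198, 0.1424, 0.1706]
tcp_rot: [180.0, -0.0, 92.3]
wrist_force: [0.4, 0.1, -0.8]
opening: 0.0442
grasp_force: 31.3
```

>>> servo_tool(
  moves=[
    [[0,0,0],[0.041,0.001,0],30],
    [[0,0,0],[0.041,0.001,0],30],
    [[0,0,0],[0.041,0.001,0],30],
    [[0,0,0],[0.04,0.001,0],30],
    [[0,0,0],[0,0,0],30],
    [[0,0,0],[0,0,0],30],
    [[0,0,0],[0,0,0],30],
  ],
)

```text
time: 27.15
ee_pos: [0.5168, 0.3031, 0.1704]
tcp_rot: [-180.0, 0.0, 92.5]
wrist_force: [0.3, 0.4, -1.4]
opening: 0.0442
grasp_force: 31.3
```

>>> servo_tool(
  moves=[
    [[0,0,0],[0.001,0,0.03],30],
    [[0,0,0],[0,0,0.04],30],
    [[0,0,0],[0,0,0.03],30],
    [[0,0,0],[0,0,0.018],30],
    [[0,0,0],[0,0,0.005],30],
    [[0,0,0],[0,0,0],30],
    [[0,0,0],[0,0,0.002],30],
    [[0,0,0],[0,0,0.002],30],
    [[0,0,0],[0,0,0.001],30],
    [[0,0,0],[0,0,0.001],30],
    [[0,0,0],[0,0,0.001],30],
    [[0,0,0],[0,0,0],30],
  ],
)

```text
time: 28.35
ee_pos: [0.517, 0.3051, 0.0426]
tcp_rot: [179.9, -0.1, 92.6]
wrist_force: [-5.0, -2.7, 12.3]
opening: 0.0441
grasp_force: 32.7
```

On the floor. I release, rise and back off toward the robot's right to look.

>>> servo_tool(
  moves=[
    [[0,0,0],[0,0,0],80],
    [[0,0,0],[0,0,0],80],
    [[0,0,0],[0,0,0],80],
    [[0,0,0],[0,0,0],80],
    [[0,0,0],[0,0,-0.03],80],
    [[0,0,0],[0,0,-0.04],80],
    [[0,0,0],[0,0,-0.05],80],
    [[0,0,0],[0,0,-0.04],80],
    [[0,0,0],[-0.03,0,-0.03],80],
    [[0,0,0],[-0.04,0,0],80],
    [[0,0,0],[-0.04,0,0],80],
    [[0,0,0],[-0.04,0,0],80],
  ],
)

```text
time: 29.55
ee_pos: [0.5234, 0.1537, 0.2304]
tcp_rot: [180.0, -0.0, 92.6]
wrist_force: [0.7, 0.4, -0.7]
opening: 0.068
grasp_force: 0.0
```

>>> servo_tool(
  moves=[
    [[0,0,0],[-0.04,0,0],80],
    [[0,0,0],[-0.04,0,0],80],
    [[0,0,0],[-0.04,0,0],80],
    [[0,0,0],[0,0,0],80],
    [[0,0,0],[0,0,0],80],
  ],
)

```text
time: 30.05
ee_pos: [0.5289, 0.0342, 0.2302]
tcp_rot: [-180.0, -0.0, 92.5]
wrist_force: [-0.1, -0.0, -0.3]
opening: 0.0686
grasp_force: 0.0
```

```bash
python3 w.py w9 cup_blue_mid cup_green_mid cup_yellow_mid cup_white_mid kiln_rack; python3 s.py s9 110,210,170,290 blue green yellow white
```

```text
30.05 [0.5289 0.0342 0.2302] [-180.    -0.    92.5] 0.0686
cup_yellow_mid 0.95 828 [0.5241 0.1534] 0.0816 0.0013
cup_white_mid 0.69 595 [0.528  0.0831] 0.0803 0.0013
kiln_rack 8409 [0.5258 0.1189 0.084  0.1634 2.9027]
kiln_rack 7151 [ 0.5573 -0.133   0.1261  0.1158 78.617 ]
[0.5289 0.0358 0.2302] [-0.5  0.3  0.9]
blue 0.74 581 [ 0.476 -0.473  0.039] [-0.0017  0.0647]
blue 0.5 191 [0.509 0.299 0.059] [0.0194 0.0784]
green 0.78 252 [0.514 0.222 0.057] [0.0133 0.0793]
yellow 0.69 242 [0.518 0.15  0.059] [0.0178 0.0791]
white 0.6 315 [0.524 0.076 0.055] [0.0042 0.0792]
```

View pics/w9.png

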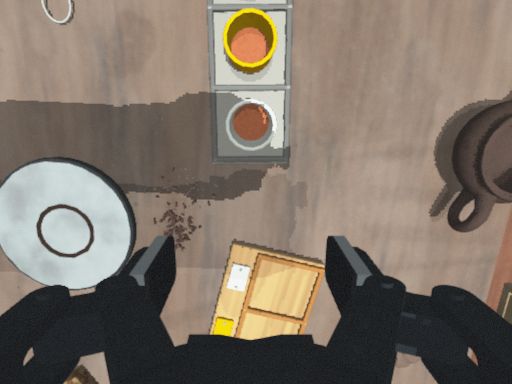

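View pics/s9.png

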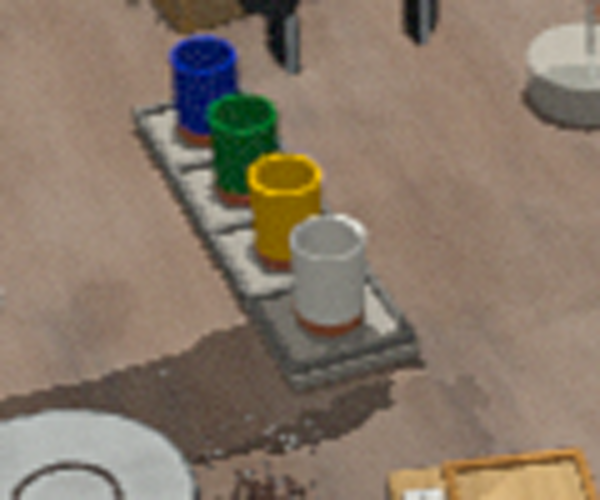

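The wrist picture shows yellow (250,40) and white (250,122) inside their compartments. In the side crop, blue, green, yellow and white run from the far left to the right end, all upright with rims at 0.079, so all are on the floor.

```bash
python3 -c "
from workcell import *
print(job_done())"
```

```text
the job is handed in; nothing more can be done
None
```

All four cups stand upright on the floors of the grey rack in reverse order (blue, green, yellow, white from left to right as the robot sees them), and the job was handed in at about 30 s.

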